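# Complete the row of speed sensors on the shelf

## Task

Two tall speed sensors are still standing on the bench: put them on the low wooden shelf, one centred on each of the two vacant round rubber pads, so that all four tall sensors stand upright in one neat row side by side. Keep them upright and set them down rather than dropping them. Leave the two sensors already on the shelf, the short sensor, the pinion, the cap and the crimp tool where they are.

Things in the scene. Friction and masses are not known exactly. Their poses are not given: they have to be found in the camera images.
- loose_1_center (a point): One of the two loose tall sensors standing on the bench in front of the shelf, to be shelved: upright plug-in speed sensor: dark steel flange 44 mm dia, 10 mm high at the foot; plain steel barrel 34 mm dia from 10 to 52 mm; black connector 24 mm dia from 52 to 70 mm; 70 mm tall, about 0.25 kg. Point at its centre, 35 mm above its underside; z is the sensor's axis, upwards. 
- loose_2_center (a point): One of the two loose tall sensors standing on the bench in front of the shelf, to be shelved: upright plug-in speed sensor: dark steel flange 44 mm dia, 10 mm high at the foot; plain steel barrel 34 mm dia from 10 to 52 mm; black connector 24 mm dia from 52 to 70 mm; 70 mm tall, about 0.25 kg. Point at its centre, 35 mm above its underside; z is the sensor's axis, upwards. 
- place_1 (a point): Vacant place on the shelf, marked by a thin round dark rubber pad 60 mm dia (2 mm thick, soft: no obstacle; a sensor's foot rests at this point's height). Point at the pad's centre on the shelf board's top. x across the shelf, y along the row.
- place_2 (a point): Vacant place on the shelf, marked by a thin round dark rubber pad 60 mm dia (2 mm thick, soft: no obstacle; a sensor's foot rests at this point's height). Point at the pad's centre on the shelf board's top. x across the shelf, y along the row.
- stored_1_center (a point): Sensor already standing in its place in the row on the shelf, to be left where it is. Same make as the loose ones: upright plug-in speed sensor: dark steel flange 44 mm dia, 10 mm high at the foot; plain steel barrel 34 mm dia from 10 to 52 mm; black connector 24 mm dia from 52 to 70 mm; 70 mm tall, about 0.25 kg. Point at its centre, 35 mm above its underside; z is the sensor's axis, upwards. 
- stored_2_center (a point): Sensor already standing in its place in the row on the shelf, to be left where it is. Same make as the loose ones: upright plug-in speed sensor: dark steel flange 44 mm dia, 10 mm high at the foot; plain steel barrel 34 mm dia from 10 to 52 mm; black connector 24 mm dia from 52 to 70 mm; 70 mm tall, about 0.25 kg. Point at its centre, 35 mm above its underside; z is the sensor's axis, upwards. 
- shelf_top (a point): Low fixed wooden shelf on the bench: board 100 mm deep (x) by 360 mm long (y), 16 mm thick, its top 40 mm above the bench, no rims. Point at the middle of the top. Four places lie on its centre line, 80 mm apart along y (at -120, -40, 40, 120 mm); two are taken, two vacant, in any order.
- short_center (a point): Bystander: short sensor of the same build but only 40 mm tall (flange 44 mm dia, barrel 34 mm dia), standing on the bench among the tall ones. Point at its centre, 20 mm up. Not wanted on the shelf.
- pinion_center (a point): Bystander: brass drive pinion lying on its face on the bench, toothed wheel 42 mm dia, 14 mm thick, with a 16 mm dia hub to 34 mm height. Point on its axis 15 mm up.
- cap_center (a point): Bystander: translucent orange sensor cap standing on the bench, 42 mm dia, 32 mm high. Point on its axis 16 mm up.
- crimper_center (a point): Bystander: blue steel crimp tool lying flat on the bench, about 210 mm long (along its x), 90 mm wide, 21 mm high. Point between the handles near the middle, 9 mm up.
- rack: Fixed wooden slotted rack at the far left with four grey faceplates upright in it: 210 mm (x) by 140 mm (y), 78 mm high overall. Origin at the centre of its underside.

How it is judged (in metres and radians):
At the end, for the whole second after the job is handed in: The two loose tall sensors stand released, at rest and upright (10 degrees) on the shelf, one on each vacant pad, either way round, within 14 mm of its centre; stored sensors upright, within 12 mm, and short sensor, pinion, cap and crimp tool within 30 mm of their starts (((horizontal distance between loose_1_center and place_1 below 0.014 m and z of loose_1_center in the frame of place_1 between 0.028 and 0.042 m and horizontal distance between loose_2_center and place_2 below 0.014 m and z of loose_2_center in the frame of place_2 between 0.028 and 0.042 m) or (horizontal distance between loose_1_center and place_2 below 0.014 m and z of loose_1_center in the frame of place_2 between 0.028 and 0.042 m and horizontal distance between loose_2_center and place_1 below 0.014 m and z of loose_2_center in the frame of place_1 between 0.028 and 0.042 m)) and angle between each of loose_1_center, loose_2_center, stored_1_center, stored_2_center's own z axis and vertical below 0.17 rad and distance of each of stored_1_center, stored_2_center from where it was at the start of the episode below 0.012 m and distance of each of short_center, pinion_center, cap_center, crimper_center from where it was at the start of the episode below 0.03 m and linear speed of each of loose_1, loose_2 below 0.02 m/s); the robot touches nothing.
It fails at once if a stored sensor is shifted by more than 12 mm (distance of any of stored_1_center, stored_2_center from where it was at the start of the episode above 0.012 m).
It fails at once if the short sensor, pinion, cap or crimp tool is moved by more than 30 mm (distance of any of short_center, pinion_center, cap_center, crimper_center from where it was at the start of the episode above 0.03 m).
It fails at once if a loose sensor is tipped by more than 45 degrees (angle between any of loose_1_center, loose_2_center's own z axis and vertical above 0.785 rad).
It fails at once if a loose sensor is dropped (falls free of the fingers faster than 0.7 m/s) ((linear speed of loose_1 above 0.7 m/s and contact force between the fingers and loose_1 below 0.1 N) or (linear speed of loose_2 above 0.7 m/s and contact force between the fingers and loose_2 below 0.1 N)).
It also fails if it takes over 54 s, if anything falls off the work surface, if the arm or the gripper's body presses on something with over 40 N, if the wrist force passes 120 N, or if a joint passes its speed limit or range.

## Robot

A 6-joint arm with a two-finger parallel gripper is mounted at the origin on the work surface. World frame = base frame: x ahead of the robot, y to its left, z up, the work surface at z = 0. Lengths are in mm, angles in degrees, forces in N, time in s.
With the tool pointing down it reaches from about 425 to 950 mm from the base axis. Payload 14.7 kg.
Tool frame: the origin (TCP) lies between the finger pads; the fingertips stand 17 mm ahead of it and the grasp point (between the pads) lies 2 mm behind it; y points along the fingers, z is the direction in which the jaws open and shut, and the axes are right-handed (so a half turn about y gives the same grasp; the last joint's range is limited). The gripper opens to 85 mm and grips with 20 to 120 N. Pads are 22 mm wide; open, the fingers measure 114 mm over their backs; the gripper's body (76 mm by 85 mm) begins 54 mm behind the grasp point. The pads swing forward as they close: fully open they stand 13 mm farther back than shut.
Start: joints at [-71.769, 27.513, 91.461, -0, 61.026, -2.67], TCP at [231.911, -607.215, 248.297] pointing down, gripper open.
Joint ranges: [-157.49, 157.49], [-46.99, 117.5], [13.45, 153.17], [-89.5, 269.5], [5.16, 153.95], [-167.48, 167.48]. Speed limits (degrees/s): [108.29, 108.29, 136.94, 172.46, 172.46, 172.46].

## Interface

Orientations are given as [roll, pitch, yaw] about the fixed x, y, z axes, in that order (R = Rz(yaw) Ry(pitch) Rx(roll)).
In Python, from workcell import r gives the robot as it stands.
- The arm moves only by the shell command python3 -m handwheel 'ROWS' [FORCE]. ROWS is JSON, a list of rows, each a list of 7 numbers: the shift along the world's x, y, z in mm, then the turn, a rotation vector about the world's x, y, z in rad, then the opening, from -1 (shut) to 1 (fully open). A call has 1 to 10 rows; each row shifts and turns the commanded pose from where the row before left it; what a row does not reach is not made up. A row lasts 1/8 s, in which the tool goes at most 62.5 mm and 10.7 degrees, less where a joint would pass 70% of its speed; a pose out of reach is approached as far as the arm can. A call with a gripper value outside its range is refused whole. The fingers move at their own pace and stop on an object; FORCE is the grip in N (left out, the last holds). Time passes only in rows, so rows that do not move let the fingers close. It gives the time, the measured TCP pose, the force and the opening at its end, in the units of the state.
- r.get_state(): the state, without advancing time (a new reading comes with each control period).
- r.grab_frame(name): name is "scene" or "top" or "wrist"; returns (picture, depth): 420x560x3 uint8, red, green, blue; 420x560 float32, mm along the optical axis (not along the pixel's ray), 0 where there is no reading.
- r.camera_model(name): a dict with "fx", "fy", "cx", "cy" (pixels), "camera_from_world" (4x4, takes a point from world to camera coordinates); the wrist camera has in their place "mount" (4x4, takes a point from camera to tool coordinates, whose origin is the TCP and whose axes are the tool frame's). Camera axes: x right, y up, looking along -z (the intrinsics and any distortion apply to the point x, -y, -z); pixel columns grow to the right and rows downward; lengths in mm; the calibration is good to about 2 mm. A picture is of the moment at which its call begins: read the wrist's pose just before it. camera_model takes no time and is no camera call.
- r.close_job(): hands the job in, once; it reports no verdict.
The state is a dict: "time_s": time; "joint_pos": joint angles; "qd": joint speeds; "effort": joint torques, N m; "tcp_pos": TCP position; "eef_rot": TCP orientation; "force": force on the tool from outside, world axes, zero at the start; "wrist_torque": the same for the moment, N m; "gripper_width": opening from 0.0 (shut) to 1.0 (fully open).
Only numpy, scipy, OpenCV 4.12 (cv2) and the standard library are available. Lean on these libraries where they do the work, as an engineer would, in place of code of your own. Each camera call takes 0.05 s, during which the arm holds its last target.

## Working session

There is one attempt and no reset: what is moved stays moved. The work goes in short steps, Python scripts to look and compute and a shell command to move; the robot and the scene stay as the last step left them, time stands still between calls to the robot, and variables do not carry over. Pictures are saved under pics/ and viewed, and the job is handed in when it is done.

```bash
mkdir -p pics; cat > h.py <<'E'
import numpy as np, cv2
from workcell import r
def grab(name,fn):
    st=r.get_state()
    img,d=r.grab_frame(name)
    cv2.imwrite('pics/'+fn+'.png',img[:,:,::-1]); np.savez('pics/'+fn+'.npz',img=img,d=d,tcp=st['tcp_pos'],rot=st['eef_rot'])
    return img,d
E
python3 - <<'E'
from h import *
for n in ('scene','top'):
    grab(n,n+'0'); m=r.camera_model(n); print(m)
print(r.get_state()); print({k:v for k,v in r.camera_model('wrist').items()})
E
```

```text
{'fx': 407.1840683631632, 'fy': 407.1840683631632, 'cx': 278.3052165924541, 'cy': 213.8181976083096, 'camera_from_world': array([[ 8.44872582e-01,  5.34732155e-01,  1.58695595e-02,
        -4.55321830e+02],
       [-4.12209517e-01,  6.31806443e-01,  6.56432733e-01,
         1.63862882e+02],
       [ 3.40989200e-01, -5.61143602e-01,  7.54217624e-01,
        -1.55084873e+03],
       [ 0.00000000e+00,  0.00000000e+00,  0.00000000e+00,
         1.00000000e+00]])}
{'fx': 392.1665649577722, 'fy': 392.1665649577722, 'cx': 275.2650357394961, 'cy': 209.2285293113515, 'camera_from_world': array([[ 1.69708170e-02, -9.99630218e-01, -2.12466240e-02,
         1.47861898e+00],
       [ 9.98168873e-01,  1.57044344e-02,  5.84146513e-02,
        -5.57683861e+02],
       [-5.80593844e-02, -2.21990631e-02,  9.98066285e-01,
        -1.03228046e+03],
       [ 0.00000000e+00,  0.00000000e+00,  0.00000000e+00,
         1.00000000e+00]])}
{'time_s': 0.1, 'joint_pos': array([-7.17677834e+01,  2.75487958e+01,  9.14894769e+01, -1.45223195e-03,
        6.10259121e+01, -2.66949319e+00]), 'qd': array([-0.05239106,
[... 247 characters left out ...]
25,  247.71217114]), 'eef_rot': array([-9.00641742e+01,  1.72107577e-03, -1.59097587e+02]), 'force': array([ 0.01532723, -0.47480969,  0.32035178]), 'wrist_torque': array([-0.05079074,  0.01251702,  0.02057968]), 'gripper_width': 0.99976861053888}
{'fx': 356.2291125730994, 'fy': 356.2291125730994, 'cx': 270.8662714559799, 'cy': 207.75127825061045, 'mount': array([[ 3.28703135e-04, -9.45317265e-01, -3.26152051e-01,
        -8.38744890e+01],
       [-6.00159255e-04,  3.26151824e-01, -9.45317210e-01,
        -1.25678707e+02],
       [ 9.99999766e-01,  5.06471903e-04, -4.60133779e-04,
         6.03167321e-01],
       [ 0.00000000e+00,  0.00000000e+00,  0.00000000e+00,
         1.00000000e+00]])}
```

View pics/scene0.png

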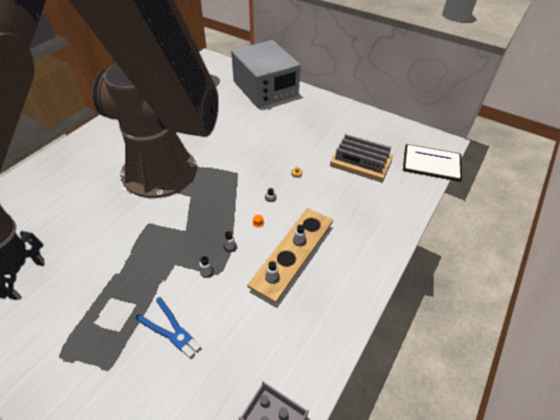

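View pics/top0.png

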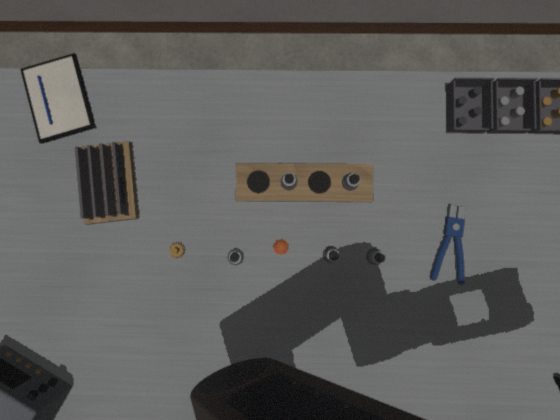

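The top view shows pads at (258,181) and (319,182), stored sensors at (289,180) and (353,180), and bench sensors at (235,257), (332,255) and (377,257). The pinion is at (177,249), the cap at (281,247) and the crimper near (455,240). I'll use depth to find the short one and get positions.

```bash
cat >> h.py <<'E'
def cloud(fn,name):
    z=np.load('pics/'+fn+'.npz'); d=z['d'].astype(float); m=r.camera_model(name)
    v,u=np.mgrid[0:420,0:560]
    P=np.stack([(u-m['cx'])/m['fx']*d,-(v-m['cy'])/m['fy']*d,-d,np.ones_like(d)],-1)
    if name=='wrist':
        from scipy.spatial.transform import Rotation as R
        T=np.eye(4);T[:3,:3]=R.from_euler('xyz',z['rot'],degrees=True).as_matrix();T[:3,3]=z['tcp']
        M=T@m['mount']
    else: M=np.linalg.inv(m['camera_from_world'])
    W=(P@M.T)[...,:3]; W[d<=0]=np.nan
    return W,z['img']
E
python3 - <<'E'
from h import *
W,img=cloud('top0','top')
for (u,v,l) in [(235,257,'a'),(332,255,'b'),(377,257,'c'),(289,180,'s1'),(353,180,'s2'),(177,249,'pin'),(281,247,'cap')]:
    p=W[v-14:v+15,u-14:u+15].reshape(-1,3); zm=np.nanpercentile(p[:,2],99)
    q=p[p[:,2]>zm-6]; print(l,zm.round(1),np.nanmedian(p[:,2]).round(1),((q[:,:2].max(0)+q[:,:2].min(0))/2).round(1),q.mean(0).round(1),np.ptp(q,axis=0).round(0),len(q))
# shelf
s=W[...,2]; m=(abs(s-40)<8)&(W[...,0]>550)&(W[...,0]<800)&(abs(W[...,1])<300)
m=m.astype(np.uint8); n,lab,st,c=cv2.connectedComponentsWithStats(m); i=1+st[1:,4].argmax()
q=W[lab==i]; print('shelf',cv2.minAreaRect(q[:,:2].astype(np.float32)),q.mean(0),st[i])
g=img.max(2)
hsv=(g<45).astype(np.uint8)
n,lab,st,c=cv2.connectedComponentsWithStats(hsv[160:205,230:375].copy())
for i in range(1,n):
    if st[i,4]>60:
        q=W[160:205,230:375][lab==i];print(st[i],c[i]+[230,160],np.nanmean(q,0).round(1), np.nanmedian(q,0).round(1))
E
```

```text
a 42.8 1.3 [428.8 115.2] [428.7 115.5  40.7] [24. 21.  8.] 62
b 72.2 1.1 [ 439.2 -140. ] [ 439.3 -140.1   70.3] [20. 20.  9.] 68
c 72.2 1.0 [ 436.4 -256.2] [ 436.5 -254.8   70.5] [20. 23.  9.] 68
s1 111.9 40.9 [628.2 -23.8] [628.8 -23.6 110.3] [23. 20.  7.] 71
s2 111.8 41.2 [ 630.2 -183.2] [ 629.6 -183.4  109.8] [22. 22.  7.] 77
pin 35.3 1.1 [443.8 273.5] [443.8 273.2  33.7] [13. 15.  8.] 32
cap 33.5 0.9 [457.7  -5.2] [457.6  -5.6  31.1] [31. 29.  8.] 108
shelf ((629.1425170898438, -63.41888427734375), (100.42845153808594, 358.08306884765625), 0.48640525341033936) [628.10847046 -59.43462237  40.43930964] [ 236  163  137   39 4747]
[ 18  11  21  21 340] [257.95588235 181.17058824] [629.   56.7  42.1] [629.4  56.6  42.1]
[ 79  12  21  21 340] [319.02058824 181.67647059] [ 630.  -103.1   42.2] [ 629.3 -103.    42.2]
```

The short sensor is (429,115), 42 mm high. The loose tall ones are B (439,-140) and C (436.5,-255). The vacant pads are at (629.3,56.6) and (629.3,-103.2), which matches shelf centre (629,-63.4) plus the ±120/±40 offsets. I'll go above C with the jaws along x (yaw -90).

```bash
python3 -m handwheel '[[20,35,-9,0,0,0.12,1],[20,35,-9,0,0,0.12,1],[20,35,-9,0,0,0.12,1],[20,35,-9,0,0,0.12,1],[20,35,-9,0,0,0.12,1],[21,36,-9,0,0,0.12,1],[21,36,-9,0,0,0.12,1],[21,35,-9,0,0,0.12,1],[21,35,-9,0,0,0.12,1],[21,35,-9,0,0,0.126,1]]' 40
python3 - <<'E'
from h import *
grab('wrist','w0'); s=r.get_state(); print(s['tcp_pos'],s['eef_rot'])
E
```

```text
time_s: 1.35
tcp_pos: [437.4, -254.0, 157.9]
eef_rot: [-90.0, 0.0, -89.8]
force: [0.3, -0.7, -0.0]
gripper_width: 1.0
[ 438.40531475 -250.56298165  156.90436449] [-90.05640934   0.10676211 -89.33946949]
```

View pics/w0.png

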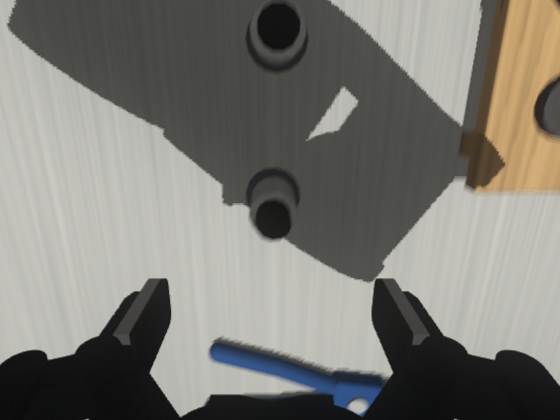

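The wrist image shows C's connector at (273,220), B's at (278,25), and the crimper handle end at (215,350). I'll measure these and check the crimper's clearance.

```bash
python3 - <<'E'
from h import *
def top(fn,name,x,y,zlo,r0=25):
    W,img=cloud(fn,name); m=(np.hypot(W[...,0]-x,W[...,1]-y)<r0)&(W[...,2]>zlo)&(W[...,2]<zlo+18)
    q=W[m]; c,rad=cv2.minEnclosingCircle(q[:,:2].astype(np.float32)); print(c,rad,q.mean(0),len(q),q[:,2].max())
grab('wrist','w1'); s=r.get_state(); print(s['tcp_pos'],s['eef_rot'])
top('w1','wrist',437,-254,62); top('w1','wrist',439,-140,62)
W,img=cloud('top0','top'); b=(img[...,2].astype(int)>img[...,0]+35)&(W[...,2]>3); q=W[b]; q=q[(q[:,1]<-250)&(q[:,0]<700)]
print('crimp',q.min(0),q.max(0)); print(q[(q[:,1]>-400)].max(0), q[q[:,1].argmax()])
E
```

```text
[ 437.61771536 -252.16927481  157.33971026] [-9.00785946e+01  8.36423369e-02 -8.96381919e+01]
(437.77313232421875, -256.6605224609375) 12.192463874816895 [ 437.48784715 -255.26104962   69.50924988] 1070 72.10972188092339
(440.4894714355469, -141.27452087402344) 11.975509643554688 [ 440.3647564  -141.32062489   69.92537281] 1641 72.27767271486022
crimp [ 379.67390609 -485.69682025   10.70625343] [ 544.39011121 -403.28354117   24.84884547]Traceback (most recent call last):
  File "<stdin>", line 8, in <module>
    return umr_maximum(a, axis, None, out, keepdims, initial, where)
ValueError: zero-size array to reduction operation maximum which has no identity
```

C is at about (437.5,-255.5), and the crimper's nearest point is y<-403, so it is clear. Descending and closing.

```bash
python3 -m handwheel '[[0,0,-30,0,0,0,1],[0,0,-30,0,0,0,1],[0,0,-30,0,0,0,1],[0,0,-20,0,0,0,1],[0,0,-10,0,0,0,1],[0,0,0,0,0,0,1],[0,0,0,0,0,0,-1],[0,0,0,0,0,0,-1],[0,0,0,0,0,0,-1],[0,0,0,0,0,0,-1]]' 40
python3 -m handwheel '[[0,0,0,0,0,0,-1],[0,0,0,0,0,0,-1],[0,0,0,0,0,0,-1],[0,0,0,0,0,0,-1]]' 40
```

```text
time_s: 2.7
tcp_pos: [437.1, -255.4, 38.9]
eef_rot: [-90.0, -0.0, -90.0]
force: [-1.5, 0.8, 10.2]
gripper_width: 0.374
time_s: 3.2
tcp_pos: [437.2, -255.4, 38.9]
eef_rot: [-90.0, -0.0, -90.0]
force: [-0.9, -0.1, 9.9]
gripper_width: 0.376
```

Gripped: opening 0.376 is about 32 mm on the 34 mm barrel. Lifting.

```bash
python3 -m handwheel '[[0,0,10,0,0,0,-1],[0,0,20,0,0,0,-1],[0,0,30,0,0,0,-1],[0,0,30,0,0,0,-1],[0,0,30,0,0,0,-1],[0,0,10,0,0,0,-1],[0,0,0,0,0,0,-1],[0,0,0,0,0,0,-1]]' 50
python3 - <<'E'
from h import *
grab('wrist','w2')
E
```

```text
time_s: 4.2
tcp_pos: [436.4, -254.9, 167.3]
eef_rot: [-90.1, 0.0, -90.0]
force: [0.5, -0.9, -2.5]
gripper_width: 0.372
```

View pics/w2.png

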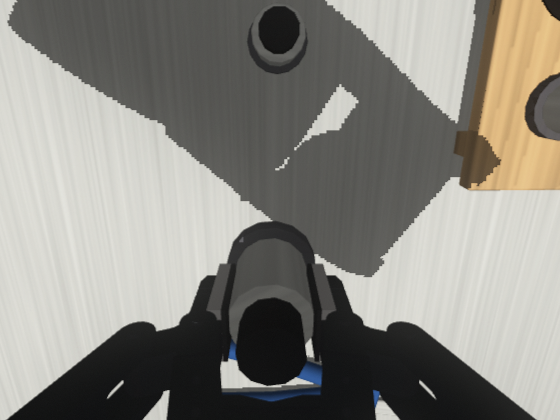

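C is held upright, with its connector at (271,340), and the force reads its 2.5 N weight. Next I check its offset from the TCP.

```bash
python3 - <<'E'
from h import *
W,img=cloud('w2','wrist'); z=np.load('pics/w2.npz'); t=z['tcp']
print(t)
q=W[290:385,225:320].reshape(-1,3); q=q[np.isfinite(q[:,0])]
zm=np.percentile(q[:,2],99); print(zm, zm-t[2])
k=q[q[:,2]>zm-3]; print(k.mean(0)-t, cv2.minEnclosingCircle(k[:,:2].astype(np.float32)))
k=q[(q[:,2]>zm-30)&(q[:,2]<zm-22)];print(k.min(0)-t,k.max(0)-t)
# flange
q=W[215:260,215:330].reshape(-1,3);k=q[(q[:,2]<zm-58)&(q[:,2]>zm-72)];print(len(k),k.min(0)-t,k.max(0)-t)
E
```

```text
[ 436.37464005 -254.85016751  167.32869811]
199.30974481763246 31.981046704850343
[-0.21331148 -0.23638907 30.94651721] ((436.43475341796875, -256.0933837890625), 12.561375617980957)
[-17.4701596   -9.35321044   2.12964722] [17.98797857 10.95723118  9.97308295]
1689 [-21.86723369   1.95928445 -39.05144246] [ 20.81104496  20.8556883  -26.09196438]
```

C is centred at the TCP within about 1 mm, with its foot at TCP−39. Now over pad 2.

```bash
python3 -m handwheel '[[10,15,0,0,0,0,-1],[20,25,0,0,0,0,-1],[28,28,0,0,0,0,-1],[30,25,0,0,0,0,-1],[30,22,0,0,0,0,-1],[30,18,0,0,0,0,-1],[25,12,0,0,0,0,-1],[15,7,0,0,0,0,-1],[4,0,0,0,0,0,-1],[0,0,0,0,0,0,-1]]' 50
python3 -m handwheel '[[0,0,-15,0,0,0,-1],[0,0,-20,0,0,0,-1],[0,0,-10,0,0,0,-1],[0,0,0,0,0,0,-1],[0,0,0,0,0,0,-1]]' 50
python3 - <<'E'
from h import *
grab('wrist','w3');grab('top','top3'); s=r.get_state(); print(s['tcp_pos'],s['eef_rot'])
E
```

```text
time_s: 5.5
tcp_pos: [628.3, -103.4, 168.0]
eef_rot: [-90.1, 0.0, -90.0]
force: [-0.2, -1.0, -2.5]
gripper_width: 0.37
time_s: 6.12
tcp_pos: [629.1, -103.4, 123.7]
eef_rot: [-90.0, -0.0, -90.0]
force: [0.1, 0.2, -1.9]
gripper_width: 0.372
[ 629.29321806 -103.32615041  123.94889982] [-8.99432996e+01 -1.25090230e-02 -9.00032413e+01]
```

View pics/w3.png

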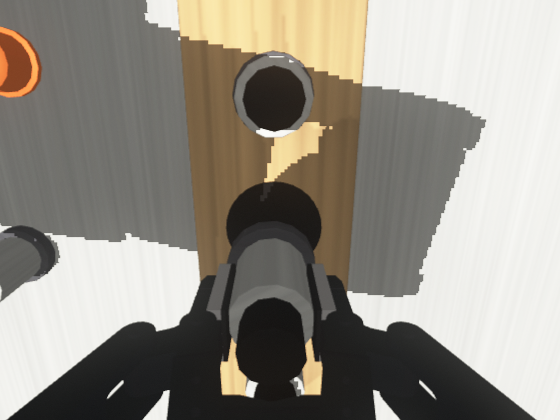

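C hangs over the pad, which shows at (274,225) behind it. The neighbour is clear. Lowering gently.

```bash
python3 -m handwheel '[[0,0,-15,0,0,0,-1],[0,0,-12,0,0,0,-1],[0,0,-8,0,0,0,-1],[0,0,-4,0,0,0,-1],[0,0,-2,0,0,0,-1],[0,0,-1,0,0,0,-1],[0,0,0,0,0,0,-1],[0,0,0,0,0,0,-1]]' 50
```

```text
time_s: 7.22
tcp_pos: [629.1, -103.3, 81.6]
eef_rot: [-90.0, -0.0, -90.0]
force: [0.3, 0.9, -2.0]
gripper_width: 0.369
```

```bash
python3 -m handwheel '[[0,0,-1,0,0,0,-1],[0,0,-1,0,0,0,-1],[0,0,-1,0,0,0,-1],[0,0,0,0,0,0,-1],[0,0,0,0,0,0,-1]]' 50
```

```text
time_s: 7.85
tcp_pos: [629.0, -103.2, 79.0]
eef_rot: [-90.0, -0.0, -90.0]
force: [-3.8, 0.9, 10.7]
gripper_width: 0.371
```

In contact at the expected height of 79. Releasing.

```bash
python3 -m handwheel '[[0,0,0,0,0,0,-0.2],[0,0,0,0,0,0,0],[0,0,0,0,0,0,0.4],[0,0,0,0,0,0,1],[0,0,0,0,0,0,1],[0,0,0,0,0,0,1],[0,0,0,0,0,0,1],[0,0,0,0,0,0,1]]' 50
python3 -m handwheel '[[0,0,10,0,0,0,1],[0,0,30,0,0,0,1],[0,0,30,0,0,0,1],[0,0,20,0,0,0,1],[0,0,0,0,0,0,1],[0,0,0,0,0,0,1]]' 50
python3 - <<'E'
from h import *
grab('wrist','w4')
W,img=cloud('w4','wrist')
m=(np.hypot(W[...,0]-629,W[...,1]+103)<25)&(W[...,2]>102)&(W[...,2]<120)
q=W[m]; print(cv2.minEnclosingCircle(q[:,:2].astype(np.float32)),q.mean(0),q[:,2].max())
E
```

```text
time_s: 8.85
tcp_pos: [628.9, -103.2, 78.3]
eef_rot: [-90.0, 0.0, -90.0]
force: [1.0, 0.2, 0.0]
gripper_width: 1.002
time_s: 9.6
tcp_pos: [628.6, -103.2, 167.9]
eef_rot: [-90.0, 0.0, -90.0]
force: [-0.1, -0.1, -1.7]
gripper_width: 1.0
((628.7099609375, -104.3448257446289), 12.263813972473145) [ 628.70623502 -103.05329681  109.47858794] 111.99161333424101
```

View pics/w4.png

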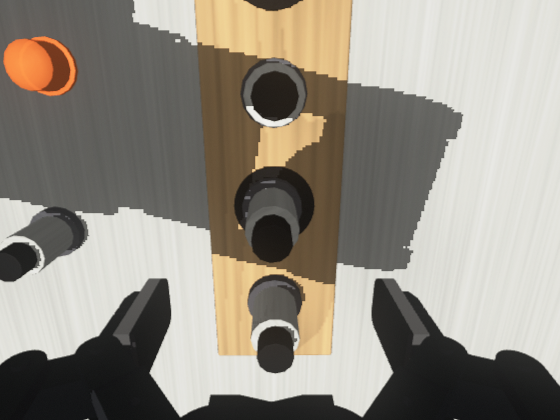

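C stands upright on its pad at (628.7,-103.5), with its top at 111. Now B: shift (-189,-37.5), then down.

```bash
python3 -m handwheel '[[-15,-3,0,0,0,0,1],[-30,-6,0,0,0,0,1],[-35,-7,0,0,0,0,1],[-35,-7,0,0,0,0,1],[-35,-7,0,0,0,0,1],[-25,-5,0,0,0,0,1],[-14,-2.5,0,0,0,0,1],[0,0,0,0,0,0,1],[0,0,0,0,0,0,1]]' 50
python3 - <<'E'
from h import *
grab('wrist','w5')
print(np.load('pics/w5.npz')['tcp'])
W,img=cloud('w5','wrist')
m=(np.hypot(W[...,0]-440,W[...,1]+141)<25)&(W[...,2]>62)&(W[...,2]<80)
q=W[m]; print(cv2.minEnclosingCircle(q[:,:2].astype(np.float32)),q.mean(0),q[:,2].max())
E
```

```text
time_s: 10.78
tcp_pos: [440.8, -140.8, 168.3]
eef_rot: [-90.0, -0.0, -90.0]
force: [-0.6, 0.4, 0.1]
gripper_width: 1.0
[ 440.75113984 -140.82909839  168.34673302]
((440.327880859375, -140.93341064453125), 12.196052551269531) [ 440.41417996 -139.85414609   69.56178115] 71.9198337120014
```

```bash
python3 -m handwheel '[[0,0,-30,0,0,0,1],[0,0,-30,0,0,0,1],[0,0,-30,0,0,0,1],[0,0,-25,0,0,0,1],[0,0,-14,0,0,0,1],[0,0,0,0,0,0,1],[0,0,0,0,0,0,-1],[0,0,0,0,0,0,-1],[0,0,0,0,0,0,-1],[0,0,0,0,0,0,-1]]' 40
python3 -m handwheel '[[0,0,0,0,0,0,-1],[0,0,0,0,0,0,-1],[0,0,0,0,0,0,-1],[0,0,0,0,0,0,-1]]' 50
python3 -m handwheel '[[0,0,10,0,0,0,-1],[0,0,20,0,0,0,-1],[0,0,30,0,0,0,-1],[0,0,30,0,0,0,-1],[0,0,30,0,0,0,-1],[0,0,10,0,0,0,-1],[0,0,0,0,0,0,-1],[0,0,0,0,0,0,-1]]' 50
python3 - <<'E'
from h import *
grab('wrist','w6')
W,img=cloud('w6','wrist'); z=np.load('pics/w6.npz'); t=z['tcp']
print(t)
q=W[290:385,225:320].reshape(-1,3); q=q[np.isfinite(q[:,0])]
zm=np.percentile(q[:,2],99); print(zm, zm-t[2])
k=q[q[:,2]>zm-3]; print(k.mean(0)-t)
q=W[215:260,215:330].reshape(-1,3);k=q[(q[:,2]<zm-58)&(q[:,2]>zm-72)];print(len(k),k.min(0)-t,k.max(0)-t)
E
```

```text
time_s: 12.08
tcp_pos: [440.3, -140.9, 40.0]
eef_rot: [-89.9, -0.0, -90.0]
force: [-0.2, 0.3, 11.0]
gripper_width: 0.373
time_s: 12.58
tcp_pos: [440.4, -140.9, 40.0]
eef_rot: [-89.9, -0.0, -90.0]
force: [-0.4, 0.1, 11.7]
gripper_width: 0.369
time_s: 13.58
tcp_pos: [439.3, -140.5, 168.4]
eef_rot: [-90.1, 0.0, -90.0]
force: [-0.1, 0.1, -2.3]
gripper_width: 0.367
[ 439.29366305 -140.4829902   168.37008123]
199.3080360078397 30.93795477335948
[-0.28000756  0.80909275 29.87894099]
1739 [-21.69785244   2.57737492 -39.71885687] [ 20.93961053  22.035028   -27.06793048]
```

View pics/w6.png

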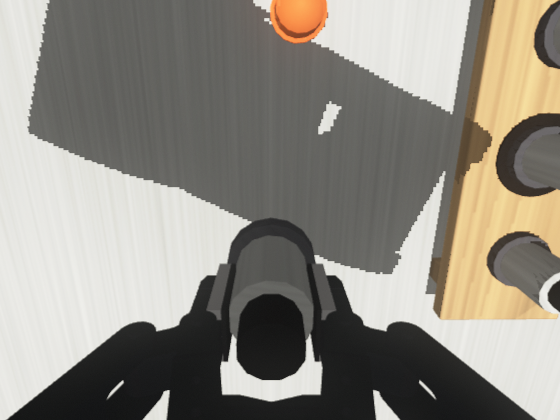

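B is held upright with its connector at (271,335). Moving over pad 1, shift (189,197).

```bash
python3 -m handwheel '[[10,10,0,0,0,0,-1],[20,20,0,0,0,0,-1],[28,28,0,0,0,0,-1],[30,30,0,0,0,0,-1],[30,32,0,0,0,0,-1],[28,32,0,0,0,0,-1],[23,25,0,0,0,0,-1],[15,15,0,0,0,0,-1],[5,5,0,0,0,0,-1],[0,0,0,0,0,0,-1]]' 50
python3 -m handwheel '[[0,0,-15,0,0,0,-1],[0,0,-20,0,0,0,-1],[0,0,-10,0,0,0,-1],[0,0,0,0,0,0,-1],[0,0,0,0,0,0,-1]]' 50
python3 - <<'E'
from h import *
grab('wrist','w7')
E
```

```text
time_s: 14.88
tcp_pos: [628.6, 56.6, 168.6]
eef_rot: [-90.1, -0.0, -90.0]
force: [-0.8, -0.5, -2.1]
gripper_width: 0.375
time_s: 15.5
tcp_pos: [629.2, 56.1, 124.7]
eef_rot: [-90.0, 0.0, -90.0]
force: [-0.3, -1.0, -2.4]
gripper_width: 0.367
```

View pics/w7.png

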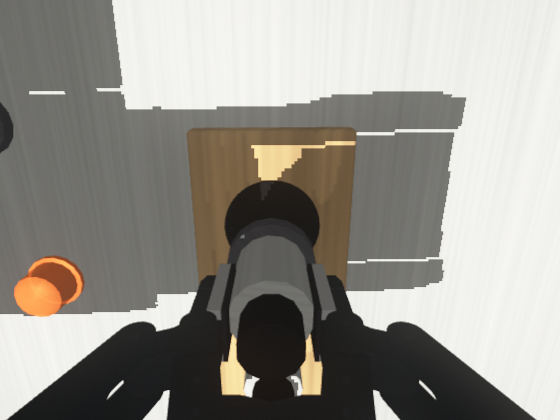

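B is centred over the pad, which shows at (272,220). The foot is at TCP−40, so contact should come at about TCP z=80. Lowering 44.5 mm.

```bash
python3 -m handwheel '[[0,0,-15,0,0,0,-1],[0,0,-12,0,0,0,-1],[0,0,-8,0,0,0,-1],[0,0,-4,0,0,0,-1],[0,0,-3,0,0,0,-1],[0,0,-1,0,0,0,-1],[0,0,-1,0,0,0,-1],[0,0,-1,0,0,0,-1],[0,0,0,0,0,0,-1],[0,0,0,0,0,0,-1]]' 50
```

```text
time_s: 16.8
tcp_pos: [629.1, 56.3, 80.1]
eef_rot: [-90.0, 0.0, -90.0]
force: [-2.3, 0.4, 8.8]
gripper_width: 0.364
```

Contact at +9 N and the expected height. Releasing and backing off.

```bash
python3 -m handwheel '[[0,0,0,0,0,0,-0.2],[0,0,0,0,0,0,0],[0,0,0,0,0,0,0.4],[0,0,0,0,0,0,1],[0,0,0,0,0,0,1],[0,0,0,0,0,0,1],[0,0,0,0,0,0,1],[0,0,0,0,0,0,1]]' 50
python3 -m handwheel '[[0,0,10,0,0,0,1],[0,0,30,0,0,0,1],[0,0,30,0,0,0,1],[0,0,30,0,0,0,1],[-20,0,20,0,0,0,1],[-50,0,10,0,0,0,1],[-50,0,0,0,0,0,1],[-40,0,0,0,0,0,1],[0,0,0,0,0,0,1],[0,0,0,0,0,0,1]]' 50
python3 - <<'E'
from h import *
grab('top','top8'); grab('scene','scene8')
W,img=cloud('top8','top')
for (x,y,h,l) in [(629,57,110,'B'),(629,-103,110,'C'),(629,-23.5,110,'s1'),(629.5,-183.4,110,'s2'),(428.7,115.5,41,'short'),(443.8,273.3,34,'pin'),(457.6,-5.5,32,'cap')]:
    m=(np.hypot(W[...,0]-x,W[...,1]-y)<25)&(abs(W[...,2]-h)<8); q=W[m]; print(l,q.mean(0) if len(q) else None,len(q))
E
```

```text
time_s: 17.8
tcp_pos: [628.9, 56.3, 79.3]
eef_rot: [-90.0, 0.0, -90.0]
force: [1.1, 0.6, -0.3]
gripper_width: 1.003
time_s: 19.05
tcp_pos: [469.8, 56.3, 210.1]
eef_rot: [-89.9, 0.0, -90.0]
force: [0.1, -0.9, 0.3]
gripper_width: 0.997
B [627.29619268  56.81893783 109.87243204] 74
C [ 627.16847353 -103.36761214  109.9716971 ] 77
s1 [628.19523562 -23.77881581 109.80222842] 76
s2 [ 629.39101038 -183.19106094  109.55195801] 79
short None 0
pin None 0
cap None 0
```

View pics/top8.png

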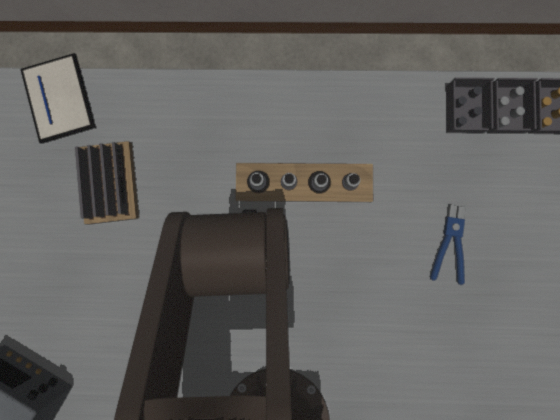

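View pics/scene8.png

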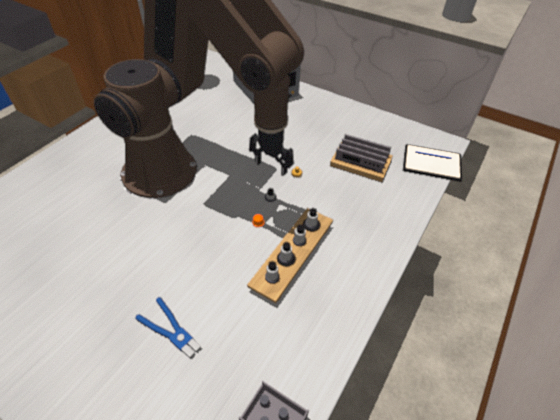

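In the top view all four sensors stand in the row at (258..353,181). In the scene view the short sensor (270,195), pinion (297,172), cap (258,220) and crimper haven't moved. The gripper is clear, so I'm handing in.

```bash
python3 -c "
from workcell import r
print(r.close_job())"
```

```text
the job is handed in; nothing more can be done
None
```

Both loose tall sensors are now on the shelf, one on each vacant pad, and I handed the job in at about 19 s of the 54 s. I picked each up by the barrel, lowered it onto the pad until the tool felt contact (9–11 N), released it and backed the arm off. No verdict is reported at hand-in.

**Placed sensors:** the last top-camera check put them at about (627.3, 56.8) and (627.2, -103.4). The pad centres are (629.3, 56.6) and (629.3, -103.2), so they are about 2 mm off against the 14 mm allowed. Their tops sit at about 110 mm, as for the stored pair, so they are standing upright.

**Stored sensors:** both read within 1 mm of where they started.

**Bystanders:** in the last top view the arm hid the short sensor, pinion and cap, so I could not measure them by depth there. In the scene camera they and the crimp tool are at the same pixels as at the start. They were never near the gripper's path at low height.

**One small disagreement:** the wrist camera put the second-pad sensor at x 628.7 and the top camera at 627.2, which is within the 2 mm calibration.

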